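Unload the test sockets and clear the repair mat

ROBOT

A 6-joint arm with a two-finger parallel gripper is mounted at the origin on the work surface. World frame = base frame: x ahead of the robot, y to its left, z up, the work surface at z = 0. Lengths are in mm, angles in rad, forces in N, time in s.
With the tool pointing down it reaches from about 325 to 775 mm from the base axis. Payload 5.5 kg.
Tool frame: the origin (TCP) lies at the very end of the fingers, on their centre line; the grasp point (between the pads) lies 19 mm behind it; z points along the fingers, y is the direction in which the jaws open and shut (so a half turn about z gives the same grasp; the last joint's range is limited). The gripper opens to 85 mm and grips with 20 to 120 N. Pads are 22 mm wide; open, the fingers measure 114 mm over their backs; the gripper's body (76 mm by 85 mm) begins 54 mm behind the grasp point. The pads swing forward as they close: fully open they stand 13 mm farther back than shut.
Start: joints at [-1.309, 0.091, 1.231, -0, 1.82, -0.057], TCP at [188.056, -569.782, 231.275] pointing down, gripper open.
Joint ranges: [-2.87, 2.87], [-0.86, 2.18], [0.17, 2.46], [-1.51, 4.65], [0.06, 2.69], [-2.65, 2.65]. Speed limits (rad/s): [2.57, 2.57, 3.01, 3.14, 3.14, 3.14].

INTERFACE

Orientations are given as a rotation vector (axis times angle).
In Python, from plant import arm, set_gripper, solver, readout, vision gives the robot as it stands. The module is installed in compiled form; this text tells all that it offers. Calls block until the motion is done:
- arm.move_ptp(position, orientation): joint-space move of the TCP to a pose.
- arm.servo_line(position, rot=None, vel=150, contact_N=None): straight line of the TCP; rot=None keeps the orientation; vel is the mean speed in mm/s. With contact_N (N) it stops when the force on the tool has changed by that much, and returns True; else False.
- arm.movej(angles): joint-space move.
- set_gripper(opening, grip_force=None): finger opening in mm; grip_force is the grip in N (None keeps the last); returns when the fingers have stopped.
- arm.wait(seconds).
- solver.solve_ik(position, orientation): joint angles nearest the present ones, or None.
- readout.observe(): the state.
- vision.capture(name): name is "scene" or "top" or "wrist"; returns the picture (384x512x3 uint8, red, green, blue); there is no depth.
- vision.camera_model(name): a dict with "intrinsics" (3x3 intrinsics, pixels), "rvec" (rotation vector, rad) and "tvec" (3), from world to camera coordinates, as OpenCV has them; the wrist camera has in their place "tool_from_camera" (4x4, takes a point from camera to tool coordinates, whose origin is the TCP and whose axes are the flange's). Camera axes: x right, y down, z forward; pixel columns grow to the right and rows downward; lengths in mm; the calibration is good to about 2 mm. A picture is of the moment at which its call begins: read the wrist's pose just before it. camera_model takes no time and is no camera call.
A pose or a line that the arm cannot do raises arm.Unreachable and nothing moves.
- arm.job_done(): hands the job in, once; it reports no verdict.
The state is a dict: "clock": time; "joints": joint angles; "dq": joint speeds; "effort": joint torques, N m; "ee_pos": TCP position; "orientation": TCP orientation; "contact_force": force on the tool from outside, world axes, zero at the start; "ft_torque": the same for the moment, N m; "finger_gap": finger opening in mm.
Only numpy, scipy, OpenCV 4.12 (cv2) and the standard library are available. Lean on these libraries where they do the work, as an engineer would, in place of code of your own. Each camera call takes 0.05 s, during which the arm holds its last target.

TASK

One or both of the two lever sockets still hold a finished aluminium module: swing the lever open wherever there is a module, lift the module out and lay it in the shallow black tray. Throw every desoldered part lying on the blue mat into the steel scrap bin, and leave both socket levers fully shut. Leave the green board, the good parts on the white bench beyond the mat and everything else where they are.

Things in the scene. Friction and masses are not known exactly. Their poses are not given: they have to be found in the camera images.
- socket_a: lever test socket, fixed to the bench. Origin: centre of its underside at nest centre; x runs along the lever from its free end to its hinge, z up. Black block 62 wide (y), from x = -36 to +52, top at z = 30; on top a nest of inside 54 x 44 with a rim 3 thick and 6 high. Hinge axis parallel to y at x = +44, z = 60, between two steel cheeks (x 37 to 51, |y| < 13, up to z = 68). All sizes in mm.
- lever_a (a joint): angle of the steel clamp lever of socket_a: 0 = shut (level, 2 above a module in the nest, bar's underside at socket z = 56), grows as its free end swings up and over; 1.57 = upright, stop at 1.95. Bar 10 wide (y), 8 thick, 96 from hinge to the centre of its end knob. Stays wherever it is left (stiff hinge, about 0.06 N m); it can be pinched at the knob from above and led round the arc. (mm)
- lever_a_tip (a point): centre of the black end knob of that lever: a cylinder of diameter 14, 16 long along the socket's y with flat ends; when shut it is at socket x = -52, z = 60, over free space in front of the block. (mm)
- module_a: finished aluminium module, a box 50 (its x) x 40 (its y) x 24 high, about 90 g; origin: centre of its underside. If present it sits at the start in the nest of socket_a, axes alike, its underside at socket z = 30. Absent (None at the start) if that socket is empty. All sizes in mm.
- socket_b: lever test socket, fixed to the bench. Origin: centre of its underside at nest centre; x runs along the lever from its free end to its hinge, z up. Black block 62 wide (y), from x = -36 to +52, top at z = 30; on top a nest of inside 54 x 44 with a rim 3 thick and 6 high. Hinge axis parallel to y at x = +44, z = 60, between two steel cheeks (x 37 to 51, |y| < 13, up to z = 68). All sizes in mm.
- lever_b (a joint): angle of the steel clamp lever of socket_b: 0 = shut (level, 2 above a module in the nest, bar's underside at socket z = 56), grows as its free end swings up and over; 1.57 = upright, stop at 1.95. Bar 10 wide (y), 8 thick, 96 from hinge to the centre of its end knob. Stays wherever it is left (stiff hinge, about 0.06 N m); it can be pinched at the knob from above and led round the arc. (mm)
- lever_b_tip (a point): centre of the black end knob of that lever: a cylinder of diameter 14, 16 long along the socket's y with flat ends; when shut it is at socket x = -52, z = 60, over free space in front of the block. (mm)
- module_b: finished aluminium module, a box 50 (its x) x 40 (its y) x 24 high, about 90 g; origin: centre of its underside. If present it sits at the start in the nest of socket_b, axes alike, its underside at socket z = 30. Absent (None at the start) if that socket is empty. All sizes in mm.
- tray: shallow black tray for finished modules, fixed; 130 (x) x 170 (y) outside, 18 high, walls and floor about 4 to 5. Origin: centre of its underside. All sizes in mm.
- bin: open steel scrap bin, fixed; 130 (x) x 150 (y) outside, 50 high, walls and floor about 4 to 5. Origin: centre of its underside. All sizes in mm.
- mat: blue repair mat, fixed, 260 (x) x 300 (y) x 3 thick. Origin: centre of its underside. All sizes in mm.
- scrap_relay: relay, a black block 30 x 24 x 24 high (x, y, z), 15 to 40 g, lying on the blue mat at the start, or absent (None at the start). Origin: centre of its underside. All sizes in mm.
- scrap_heatsink: finned aluminium heat sink 36 x 24 x 26 high (x, y, z), 15 to 40 g, lying on the blue mat at the start, or absent (None at the start). Origin: centre of its underside. All sizes in mm.
- scrap_choke: copper-wound choke on a square foot, 28 x 28 x 20 high (x, y, z), 15 to 40 g, lying on the blue mat at the start, or absent (None at the start). Origin: centre of its underside. All sizes in mm.
- scrap_shell: grey connector shell 40 x 20 x 20 high (x, y, z), 15 to 40 g, lying on the blue mat at the start, or absent (None at the start). Origin: centre of its underside. All sizes in mm.
- scrap_capacitor: aluminium can capacitor on a square black foot, 24 x 24 x 28 high (x, y, z), 15 to 40 g, lying on the blue mat at the start, or absent (None at the start). Origin: centre of its underside. All sizes in mm.
- board: green circuit board being repaired, 90 x 70 x 5 (x, y, z), lying loose on the mat; stays there. Origin: centre of its underside. All sizes in mm.
- kept_relay: a good relay that looks like the scrap one, on the white bench beyond the mat; stays there. Origin: centre of its underside. All sizes in mm.
- kept_heatsink: a good heat sink that looks like the scrap one, on the white bench beyond the mat; stays there. Origin: centre of its underside. All sizes in mm.
- jar: white flux jar with black cap, diameter 38, 32 high, on the bench between the mat and the robot; stays there. Origin: centre of its underside. All sizes in mm.
- multimeter: black hand multimeter 160 x 80 x 35 lying beyond the tray or bin; stays there. Origin: centre of its underside. All sizes in mm.
- screwdriver: screwdriver 170 long lying beyond the tray or bin; stays there. All sizes in mm.
- spool: solder spool standing on its flange, diameter 52, 38 high, beyond the mat; stays there. All sizes in mm.
Mind the look-alikes: they are no part of the job. What is shaped like the scrap_relay but turquoise is not meant.

How it is judged (in metres and radians):
At the end, for the whole second after the job is handed in: Every module that is present rests in the tray (its origin within the tray's walls, less than 35 mm above the tray's underside, any side up); every scrap part that is present rests inside the bin, its origin below the rim; both levers are shut (below 0.12 rad) (x of module_a in the frame of tray between -0.063 and 0.063 m and y of module_a in the frame of tray between -0.083 and 0.083 m and z of each of module_a, module_b in the frame of tray below 0.035 m and linear speed of each of module_a, module_b, scrap_relay, scrap_heatsink, scrap_choke, scrap_shell, scrap_capacitor below 0.02 m/s and x of module_b in the frame of tray between -0.063 and 0.063 m and y of module_b in the frame of tray between -0.083 and 0.083 m and x of scrap_relay in the frame of bin between -0.063 and 0.063 m and y of scrap_relay in the frame of bin between -0.073 and 0.073 m and z of each of scrap_relay, scrap_heatsink, scrap_choke, scrap_shell, scrap_capacitor in the frame of bin below 0.05 m and x of scrap_heatsink in the frame of bin between -0.063 and 0.063 m and y of scrap_heatsink in the frame of bin between -0.073 and 0.073 m and x of scrap_choke in the frame of bin between -0.063 and 0.063 m and y of scrap_choke in the frame of bin between -0.073 and 0.073 m and x of scrap_shell in the frame of bin between -0.063 and 0.063 m and y of scrap_shell in the frame of bin between -0.073 and 0.073 m and x of scrap_capacitor in the frame of bin between -0.063 and 0.063 m and y of scrap_capacitor in the frame of bin between -0.073 and 0.073 m and value of joint each of lever_a, lever_b below 0.12 rad); the robot touches nothing.
It fails at once if a bystander (board, good relay or heat sink, jar, multimeter, screwdriver, spool) is displaced by more than 30 mm (distance of any of board, kept_relay, kept_heatsink, jar, multimeter, screwdriver, spool from where it was at the start of the episode above 0.03 m).
Of module_a, module_b only 1 to 2 are there at a start; the rules pass over those that are not, and their reading is None.
Of scrap_relay, scrap_heatsink, scrap_choke, scrap_shell, scrap_capacitor only 3 to 4 are there at a start; the rules pass over those that are not, and their reading is None.
At some moment in a run one of scrap_relay, scrap_heatsink, scrap_choke, scrap_shell, scrap_capacitor may be knocked a few centimetres aside while the robot is not near it.
Once in a run the grip may slacken for a moment while it holds something.
It also fails if it takes over 208 s, if anything falls off the work surface, if the arm or the gripper's body presses on something with over 40 N, if the wrist force passes 120 N, or if a joint passes its speed limit or range.

## Working session

There is one attempt and no reset: what is moved stays moved. The work goes in short steps, each a Python script; the robot and the scene stay as the last script left them, time stands still between calls to the robot, and variables do not carry over. Pictures are saved under pics/ and viewed, and the job is handed in when it is done.

```bash
mkdir -p pics
python3 - <<'E'
from plant import arm,set_gripper,solver,readout,vision
import cv2
s=readout.observe();print(s)
for n in("scene","top","wrist"):
    im=vision.capture(n);cv2.imwrite(f"pics/{n}0.png",cv2.resize(im[:,:,::-1],(800,600),interpolation=cv2.INTER_CUBIC))
    print(n,vision.camera_model(n))
E
```

```text
{'clock': 0.0, 'joints': array([-1.30872598e+00,  9.18890883e-02,  1.23191497e+00, -3.88764732e-06,
        1.81980250e+00, -5.67299294e-02]), 'dq': array([ 0.0003745 ,  0.00036725,  0.00103206, -0.00053517,  0.00037583,
       -0.00013903]), 'effort': array([-7.30145402e-04, -4.58734381e+01, -4.18029606e+01, -2.96436783e-04,
        1.14699290e-02, -1.15971753e-05]), 'ee_pos': array([ 187.96122926, -569.49308346,  230.11635372]), 'orientation': array([-3.09978837e+00, -4.98332969e-01,  3.29897636e-04]), 'contact_force': array([-0.6200683 ,  0.74476974,  0.6580575 ]), 'ft_torque': array([-0.00676034, -0.0780315 , -0.04653264]), 'finger_gap': 85.65323779652442}
scene {'intrinsics': array([[393.85983021,   0.        , 257.03177537],
       [  0.        , 393.85983021, 191.11661318],
       [  0.        ,   0.        ,   1.        ]]), 'rvec': array([ 2.24558358,  1.44565981, -0.39692058]), 'tvec': array([-255.7608094 , -399.47874361, 1389.08887373])}
top {'intrinsics': array([[404.46939951,   0.        , 254.83790178],
       [  0.        , 404.46939951, 193.00720491],
       [  0.        ,   0.        ,   1.        ]]), 'rvec': array([ 2.10220698, -2.1423171 ,  0.18400059]), 'tvec': array([ 29.50417234, 565.65844317, 934.7444493 ])}
wrist {'intrinsics': array([[277.7386989 ,   0.        , 255.15479622],
       [  0.        , 277.7386989 , 193.79780348],
       [  0.        ,   0.        ,   1.        ]]), 'tool_from_camera': array([[-1.10244489e-04, -9.46243630e-01, -3.23454759e-01,
         8.28736495e+01],
       [ 9.99999993e-01, -1.19620601e-04,  9.10712850e-06,
         8.98562442e-01],
       [-4.73094152e-05, -3.23454756e-01,  9.46243636e-01,
        -1.42677266e+02],
       [ 0.00000000e+00,  0.00000000e+00,  0.00000000e+00,
         1.00000000e+00]])}
```

View pics/top0.png

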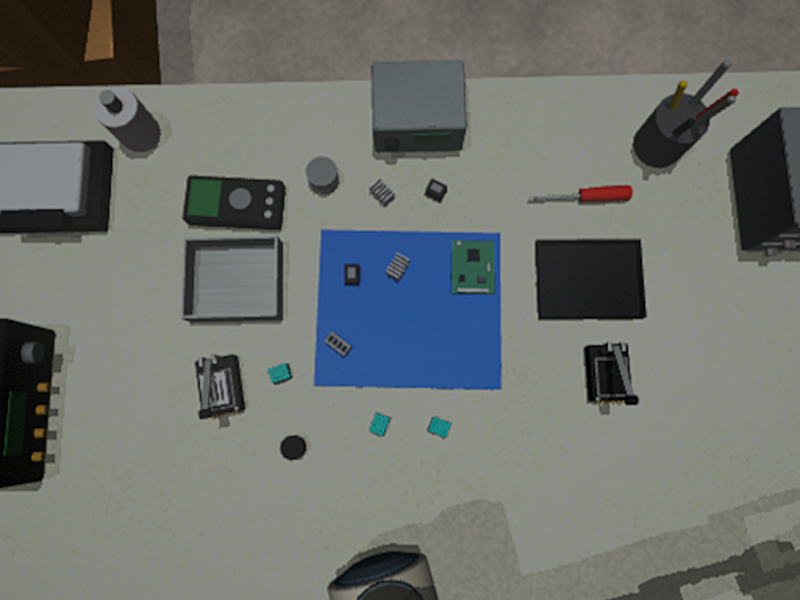

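View pics/scene0.png

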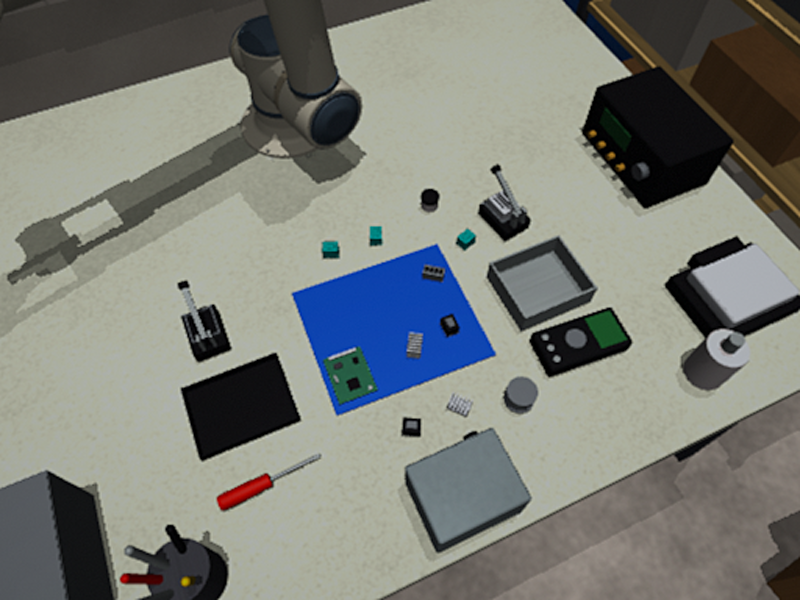

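View pics/wrist0.png

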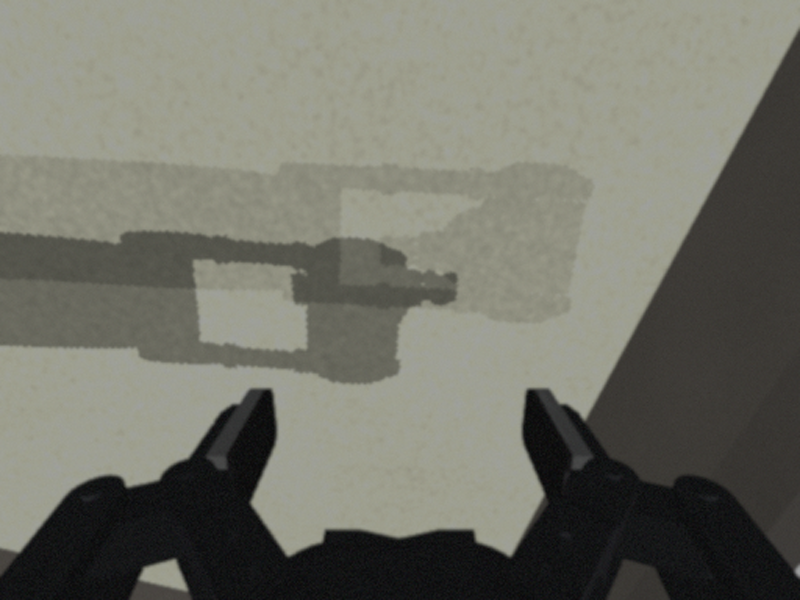

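```bash
cat > h.py <<'E'
from plant import arm,set_gripper,solver,readout,vision
import cv2,numpy as np
from scipy.spatial.transform import Rotation as R
def cam(n,s=None):
    m=vision.camera_model(n);K=np.array(m["intrinsics"])
    if n!="wrist":
        Rm=cv2.Rodrigues(np.array(m["rvec"]))[0];t=np.array(m["tvec"]).ravel()
    else:
        T=np.array(m["tool_from_camera"]);s=s or readout.observe()
        Rt=R.from_rotvec(s["orientation"]).as_matrix()
        Rw=Rt@T[:3,:3];p=Rt@T[:3,3]+s["ee_pos"];Rm=Rw.T;t=-Rm@p
    return K,Rm,t
def ray(c,uv,z):
    K,Rm,t=c;d=Rm.T@np.linalg.inv(K)@np.array([uv[0],uv[1],1.]);o=-Rm.T@t
    return o+d*(z-o[2])/d[2]
def proj(c,P):
    K,Rm,t=c;q=(Rm@np.atleast_2d(P).T).T+t;q=q@K.T;return q[:,:2]/q[:,2:]
def crop(im,u0,v0,u1,v1,f,name):
    c=im[v0:v1,u0:u1,::-1];cv2.imwrite("pics/"+name,cv2.resize(c,None,fx=f,fy=f,interpolation=cv2.INTER_CUBIC))
def down(yaw):  # jaw (tool y) direction at world angle yaw
    y=np.array([np.cos(yaw),np.sin(yaw),0]);z=np.array([0,0,-1.]);x=np.cross(y,z)
    return R.from_matrix(np.c_[x,y,z])
E
python3 - <<'E'
from h import *
t=vision.capture("top");s=vision.capture("scene");np.savez("i0.npz",t=t,s=s)
k=512/800
a=t[215:280,115:170];b=t[210:275,365:420];
def z(im,u,v,w,h,f):return cv2.resize(im[v:v+h,u:u+w,::-1],None,fx=f,fy=f,interpolation=cv2.INTER_CUBIC)
top=np.hstack([z(t,115,215,55,56,7),z(t,365,210,55,56,7)])
bot=np.hstack([z(s,300,100,55,28*2,7),z(s,105,175,55,56,7)])
cv2.imwrite("pics/sock.png",np.vstack([top[:300],bot[:300]]) if 0 else top)
cv2.imwrite("pics/sock2.png",bot)
cv2.imwrite("pics/mat.png",z(t,195,110,130,145,4))
c=cam("top")
for n,uv,zz in[("matTL",(322,230),3),("TR",(500,234),3),("BR",(501,389),3),("BL",(315,385),3),("binTL",(184,240),50),("binTR",(281,237),50),("binBR",(282,320),50),("binBL",(184,321),50),("trTL",(536,240),18),("trTR",(641,239),18),("trBR",(645,318),18),("trBL",(537,318),18)]:
    print(n,ray(c,np.array(uv)*k,zz).round())
E
```

```text
matTL [700. 145.   3.]
TR [ 686. -153.    3.]
BR [ 430. -142.    3.]
BL [442. 155.   3.]
binTL [673. 359.  50.]
binTR [675. 204.  50.]
binBR [541. 200.  50.]
binBL [542. 353.  50.]
trTL [ 670. -209.   18.]
trTR [ 669. -381.   18.]
trBR [ 538. -375.   18.]
trBL [ 541. -203.   18.]
```

View pics/sock.png

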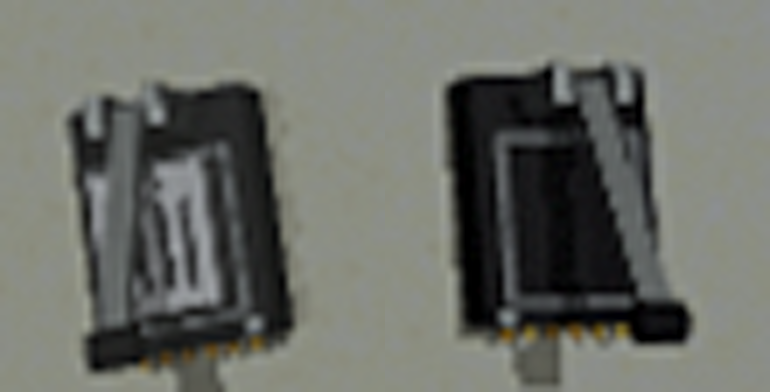

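View pics/sock2.png

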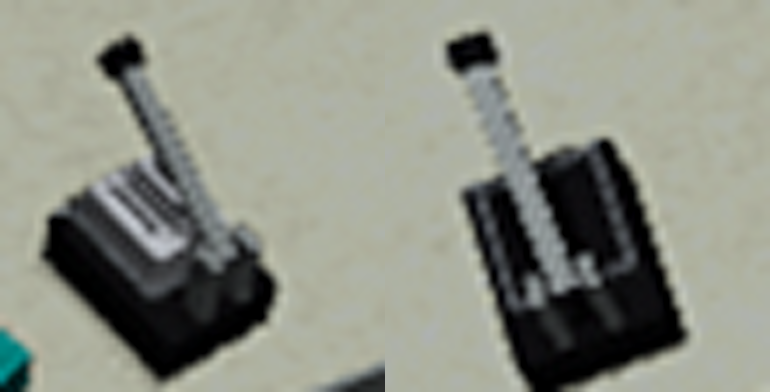

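View pics/mat.png

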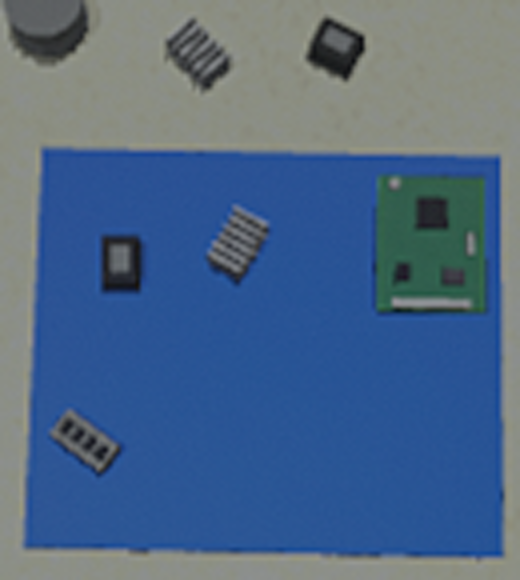

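```bash
cat >> h.py <<'E'
def go(p,yaw,line=False,vel=150,**k):
    """yaw: jaw angle, choose equivalent half-turn with j6 nearer 0"""
    best=None
    for y in (yaw,yaw+np.pi):
        rv=down(y).as_rotvec();q=solver.solve_ik(list(map(float,p)),rv)
        if q is not None and (best is None or abs(q[5])<best[0]): best=(abs(q[5]),rv)
    if best is None: raise Exception("unreach")
    return arm.move_ptp(list(map(float,p)),best[1]) if not line else arm.servo_line(list(map(float,p)),best[1],vel=vel,**k)
def snap(name,save=None):
    s=readout.observe();im=vision.capture(name);c=cam(name,s)
    if save: cv2.imwrite("pics/"+save,cv2.resize(im[:,:,::-1],(768,576),interpolation=cv2.INTER_CUBIC))
    return im,c
E
python3 - <<'E'
from h import *
c=cam("top")
for n,uv,z in[("shell",(216.2,220.3),23),("relay",(225.2,175.8),27),("hs",(254.5,170.8),29)]: print(n,ray(c,uv,z).round())
for n,p,y in[("m1",(560,50,230),0),("m2",(470,60,230),0),("sL",(430,280,230),0),("sR",(440,-320,230),0)]:
    try:
        go(p,y);im,c=snap("wrist",n+".png");np.savez(n+".npz",im=im,K=c[0],R=c[1],t=c[2]);s=readout.observe();print(n,s["clock"],s["ee_pos"].round(1),s["joints"].round(2))
    except Exception as e: print(n,repr(e))
E
```

```text
shell [504. 116.  23.]
relay [616.  93.  27.]
hs [627.  19.  29.]
m1 2.8583 [560.1  49.2 230. ] [ 0.03 -0.01  1.34 -0.    1.81  0.03]
m2 3.3583 [470.3  59.6 230.3] [ 0.05 -0.25  1.56 -0.    1.83  0.06]
sL 4.3 [430.8 278.9 229.8] [ 0.51 -0.14  1.46 -0.    1.82  0.51]
sR 6.5 [ 440.5 -319.2  230.1] [-0.69 -0.06  1.39  0.    1.82 -0.69]
```

```bash
cd pics; python3 -c "
import cv2,numpy as np
a=[cv2.resize(cv2.imread(n+'.png'),(400,300)) for n in('m1','m2','sL','sR')]
cv2.imwrite('four.png',np.vstack([np.hstack(a[:2]),np.hstack(a[2:])]))"
```

```text
(no output)
```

View pics/four.png

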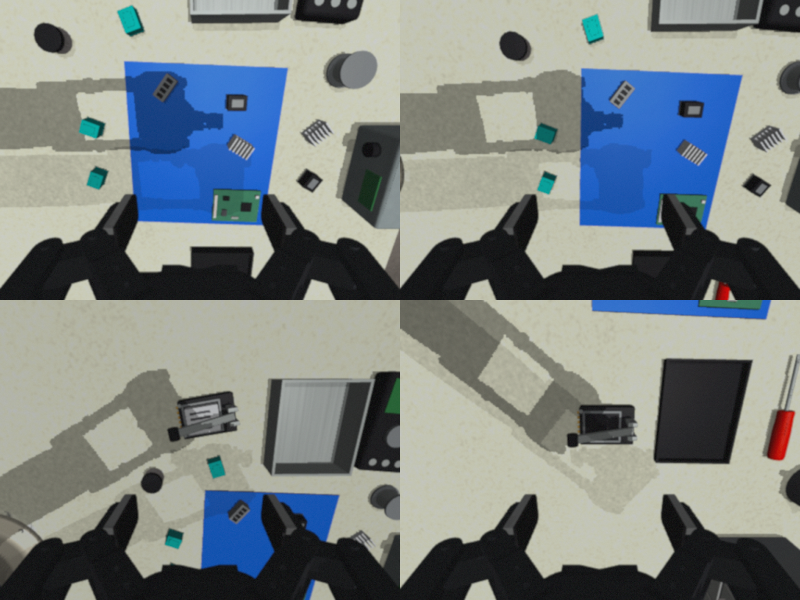

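Run:
```python
import numpy as np,cv2
for n,(u,v) in(("sL",(205,105)),("sR",(205,118))):
    im=np.load(n+".npz")["im"];u0,v0=u-0,v
    c=im[v0:v0+80,u0:u0+110,::-1]
    cv2.imwrite(f"pics/{n}c.png",cv2.resize(c,None,fx=7,fy=7,interpolation=cv2.INTER_CUBIC))
```

```text
(no output)
```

View pics/sLc.png

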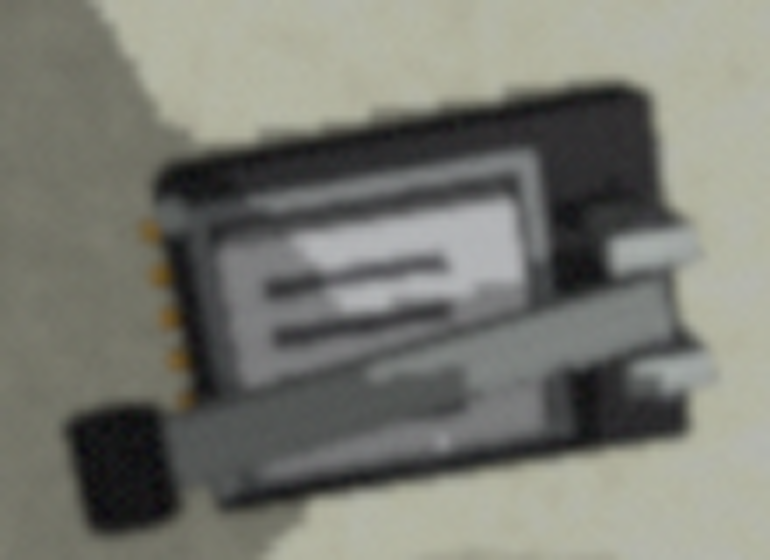

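View pics/sRc.png

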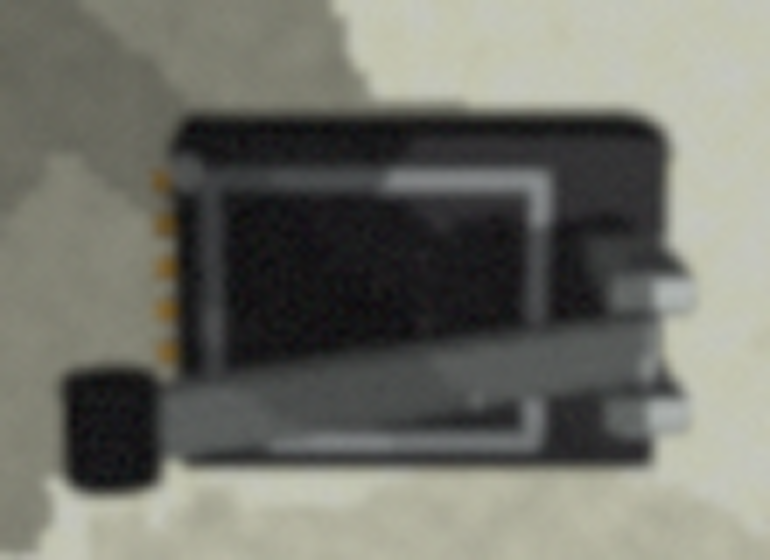

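```bash
cat > fit.py <<'E'
from h import *
from scipy.optimize import least_squares
def load(n):
    d=np.load(n+".npz");return d["K"],d["R"],d["t"]
def pts(o,s,L): return [((np.array(uv)+.5)/s-.5+o,P) for uv,P in L]
T=cam("top");S=cam("scene")
def knob(a): return np.array([44-96*np.cos(a),0,60+96*np.sin(a)])
def run(W,w,knobs,x0):
    def f(p):
        Rz=R.from_euler("z",p[2]).as_matrix();tr=np.array([p[0],p[1],0]);r=[]
        for uv,P in w:
            r+=list((proj(W,Rz@np.array(P,float)+tr)[0]-uv)/1.)
        for c,uv in knobs: r+=list((proj(c,Rz@knob(p[3])+tr)[0]-uv))
        return np.array(r)
    s=least_squares(f,x0,loss="soft_l1");print(s.x.round(3),"deg",np.degrees(s.x[2:]).round(1));print(f(s.x).reshape(-1,2).round(1).tolist());return s.x
if __name__=="__main__":
    w=pts(np.array([205,105]),7,[((185,212),(-30,25,36)),((537,150),(30,25,36)),((648,90),(52,31,30)),((690,430),(52,-31,30)),((160,175),(-36,31,30)),((517,197),(25,20,54)),((212,238),(-25,20,54))])
    W=load("sL");k=[(W,np.array([205+125/7,105+468/7])),(T,np.array([133.3,264.7])),(S,np.array([317.1,108.1]))]
    a=run(W,w,k,[470,270,0,.5])
    w=pts(np.array([205,118]),7,[((200,170),(-30,25,36)),((550,172),(30,25,36)),((545,450),(30,-25,36)),((665,118),(52,31,30)),((655,462),(52,-31,30))])
    W=load("sR");k=[(W,np.array([205+112/7,118+430/7])),(T,np.array([404.6,256.])),(S,np.array([117.1,182.4]))]
    b=run(W,w,k,[470,-320,0,.5]);np.savez("socks.npz",a=a,b=b)
E
python3 fit.py
```

```text
[4.35610e+02 3.01533e+02 1.72000e-01 5.63000e-01] deg [ 9.8 32.2]
[[0.1, -0.2], [-0.4, -0.2], [0.9, -0.4], [0.9, 1.1], [-1.8, 0.4], [0.1, -0.1], [0.1, 1.7], [-0.3, -0.4], [-1.6, -0.2], [-0.3, -0.6]]
[ 4.44044e+02 -3.10633e+02  1.90000e-02  5.62000e-01] deg [ 1.1 32.2]
[[-0.2, 0.2], [-0.4, -0.9], [-0.3, -0.7], [0.9, 0.8], [0.6, 0.4], [-0.1, -0.1], [0.1, -0.1], [-0.7, -0.6]]
```

```bash
cat > lever.py <<'E'
from h import *
def kp(p,a):
    Rz=R.from_euler("z",p[2]).as_matrix();return Rz@np.array([44-96*np.cos(a),0,60+96*np.sin(a)])+[p[0],p[1],0]
def lead(p,a0,a1,dz=-17,over=60,open_=36,grip=30):
    jy=p[2]+np.pi/2;off=np.array([0,0,dz])
    k=kp(p,a0)+off
    set_gripper(open_);go(k+[0,0,over],jy)
    hit=go(k,jy,line=True,vel=120,contact_N=12);print("hit",hit)
    set_gripper(0,grip);s=readout.observe();print("gap",s["finger_gap"],s["contact_force"].round(1))
    n=max(2,int(abs(a1-a0)/.15));mx=0
    for a in np.linspace(a0,a1,n+1)[1:]:
        arm.servo_line(list(kp(p,a)+off),vel=120);s=readout.observe();mx=max(mx,np.linalg.norm(s["contact_force"]))
    print("gap",s["finger_gap"],"maxF",mx,"clock",s["clock"],s["contact_force"].round(1))
    return off
def release(p,a1,off,over=60,open_=36):
    set_gripper(open_);arm.servo_line(list(kp(p,a1)+off+[0,0,over]),vel=200)
E
python3 - <<'E'
from lever import *
p=np.load("socks.npz")["b"]
off=lead(p,p[3],-0.01)
release(p,0,off)
im,c=snap("wrist","rb.png");t,_=snap("top");crop(t,365,210,420,266,7,"rbt.png")
print(readout.observe()["clock"])
E
```

```text
hit False
gap 15.412802108740328 [-2.2  6.2  2.4]
gap 15.189840130005706 maxF 8.939939548661393 clock 10.2583 [-0.7  8.3  3.3]
11.15
```

View pics/rb.png

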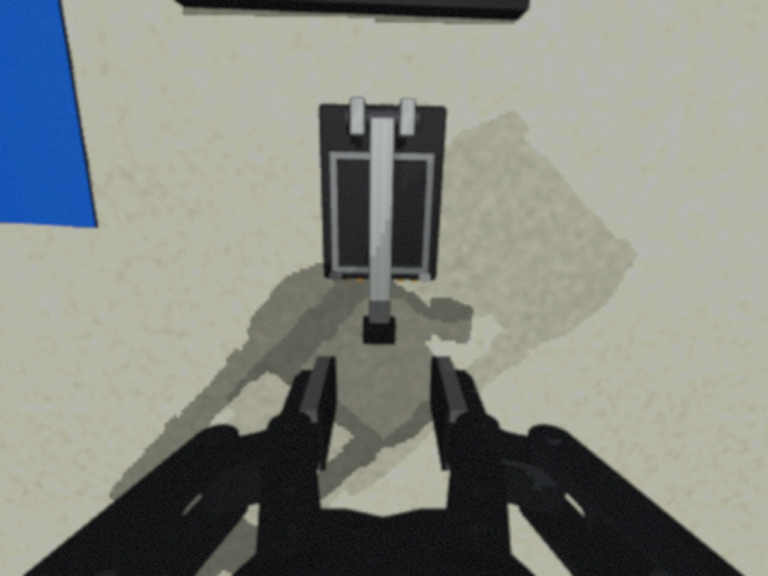

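View pics/rbt.png

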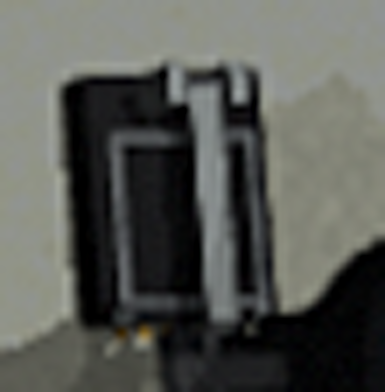

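Run:
```python
from lever import *
d=np.load("socks.npz");p=d["b"]
c=cam("wrist")
for a in(0,.05,.1,.15,.2): print(a,(proj(c,kp(p,a))[0]*1.5).round(1))
print((proj(c,[p[0]-30,p[1]+25,36])[0]*1.5).round(1),"meas 331,275")
# left
p=d["a"];off=lead(p,p[3],1.85);release(p,1.85,off)
go((430,280,260),0);im,c=snap("wrist","la.png");crop(im,190,80,330,200,5,"lac.png");np.savez("la.npz",im=im,K=c[0],R=c[1],t=c[2])
```

```text
0 [381.3 329.1]
0.05 [381.3 333. ]
0.1 [381.3 336.7]
0.15 [381.2 340. ]
0.2 [381.1 343. ]
[332.4 270.5] meas 331,275
hit False
gap 15.190173733003114 [-0.8  4.1  0.6]
gap 15.133426661276207 maxF 6.777545588786373 clock 16.7083 [-0.5  4.2  4.3]
```

View pics/lac.png

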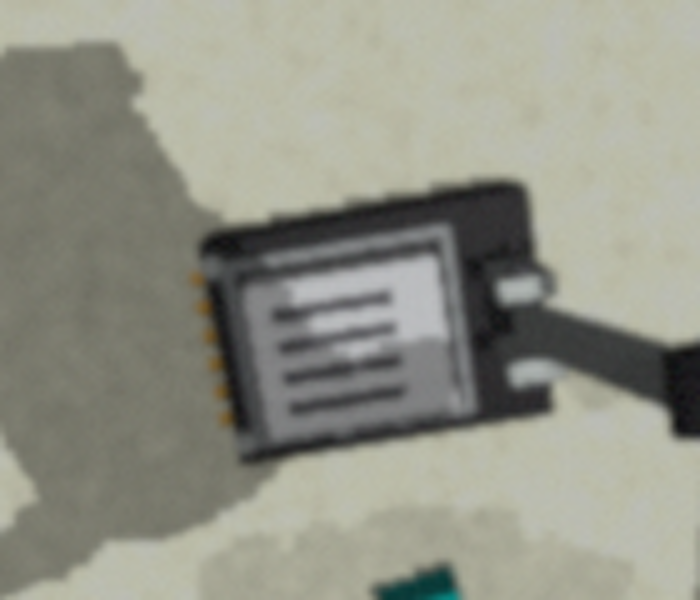

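Run:
```python
from lever import *
d=np.load("la.npz");c=(d["K"],d["R"],d["t"])
P=[ray(c,np.array(q)/5+[190,80],54) for q in((240,285),(440,243),(462,412),(268,440))]
for q in P: print(q.round(1))
m=np.mean(P,0);p=np.load("socks.npz")["a"];print("m",m.round(1),"fit",p)
ctr=(m[:2]+p[:2])/2
jy=p[2]+np.pi/2
set_gripper(62);go((*ctr,100),jy);print(go((*ctr,36),jy,line=True,vel=100,contact_N=15),readout.observe()["contact_force"].round(1))
set_gripper(0,60);s=readout.observe();print(s["finger_gap"],s["contact_force"].round(1))
arm.servo_line([*ctr,130],vel=120);s=readout.observe();print(s["finger_gap"],s["contact_force"].round(1),s["clock"])
im,c=snap("wrist","ml.png");crop(im,150,150,360,340,3,"ml.png")
```

```text
[408.3 317.4  54. ]
[457.5 327.7  54. ]
[464.3 285.5  54. ]
[414.7 278.2  54. ]
m [436.2 302.2  54. ] fit [4.35610288e+02 3.01532959e+02 1.71788576e-01 5.62845454e-01]
False [ 1.3 -1.2  0.6]
38.80948561461554 [0.1 0.5 4.2]
38.57891979594503 [-0.6  0.6 -2.4] 23.025
```

View pics/ml.png

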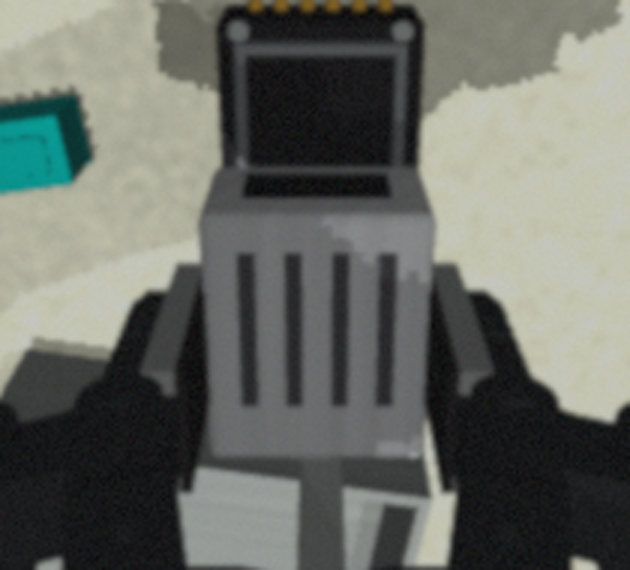

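Run:
```python
from lever import *
s=readout.observe();x,y,_=s["ee_pos"]
arm.servo_line([x,y,185],vel=200)
go((604,-292,80),np.pi/2);print(readout.observe()["finger_gap"])
go((604,-292,16),np.pi/2,line=True,vel=80,contact_N=10);s=readout.observe();print(s["finger_gap"],s["ee_pos"].round(1),s["clock"])
set_gripper(62);arm.servo_line([604,-292,120],vel=200)
im,c=snap("wrist","mt.png");t,_=snap("top","mt2.png")
```

```text
38.40380587017766
38.60763219193352 [ 604.4 -292.2   16.8] 26.6833
```

View pics/mt.png

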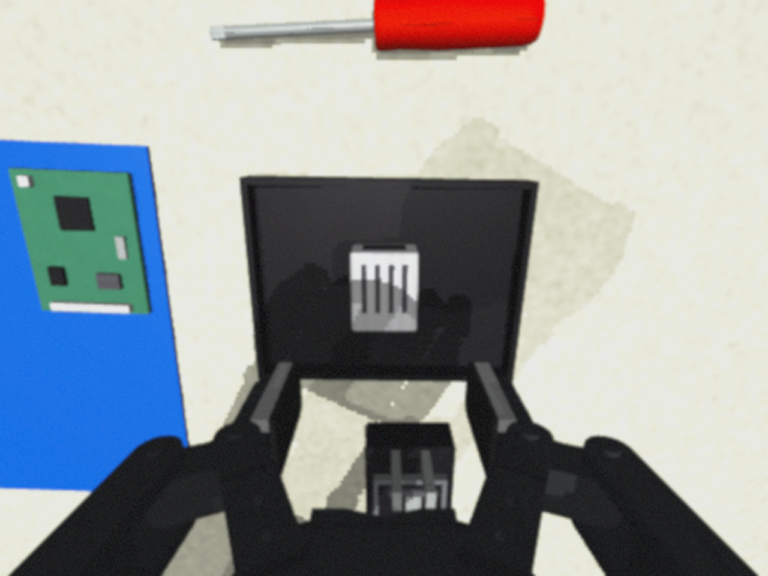

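View pics/mt2.png

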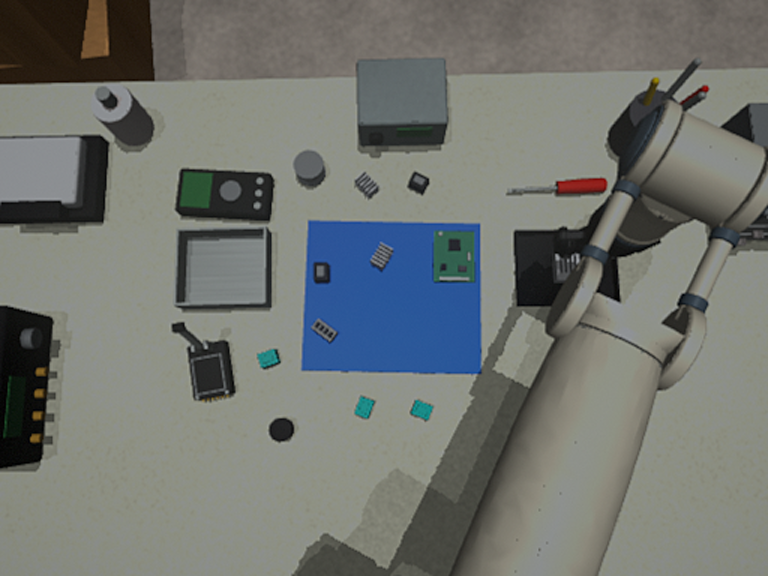

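Run:
```python
from h import *
go((560,40,150),0);im,c=snap("wrist","mm.png");np.savez("mm.npz",im=im,K=c[0],R=c[1],t=c[2])
```

```text
(no output)
```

View pics/mm.png

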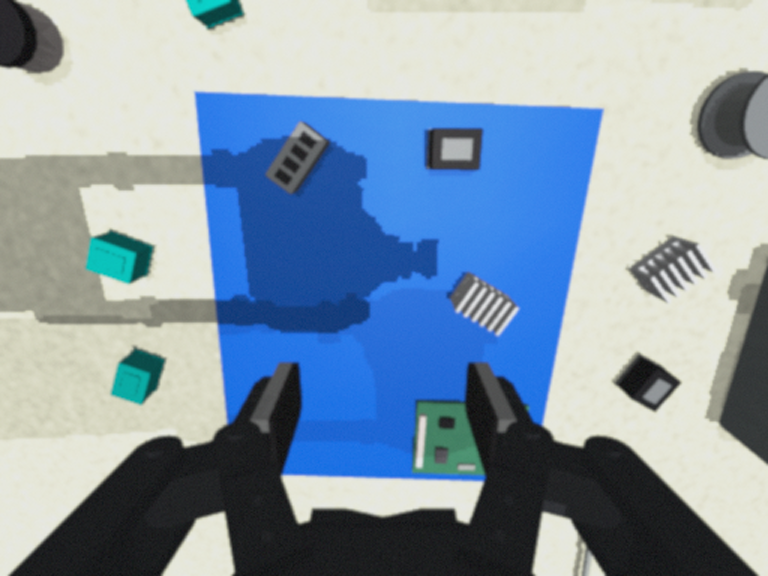

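Run:
```python
import numpy as np,cv2
im=np.load("mm.npz")["im"]
def z(u,v,w,h,f):return cv2.resize(im[v:v+h,u:u+w,::-1],None,fx=f,fy=f,interpolation=cv2.INTER_CUBIC)
cv2.imwrite("pics/obj.png",np.hstack([z(170,75,54,60,5),z(275,75,54,60,5),z(290,170,54,60,5)][:3]))
```

```text
(no output)
```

View pics/obj.png

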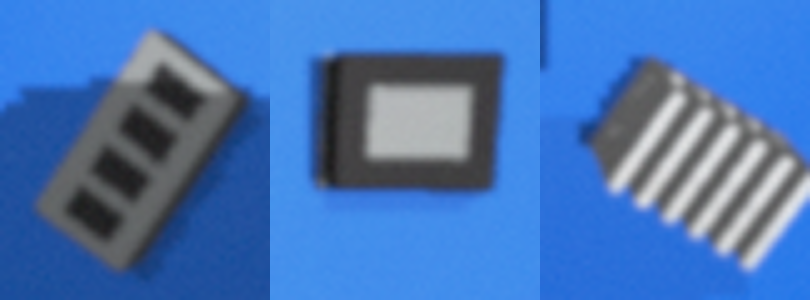

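```bash
cat > pick.py <<'E'
from h import *
def pose(c,off,s,q,z):
    P=np.array([ray(c,(np.array(k)+.5)/s-.5+off,z)[:2] for k in q]);m=P.mean(0)
    (_,wh,_)=r=cv2.minAreaRect(P.astype(np.float32));e=[P[1]-P[0],P[2]-P[1]]
    sh=min(e,key=np.linalg.norm);return m,np.arctan2(sh[1],sh[0]),[np.linalg.norm(v) for v in e]
def pick(m,yaw,z=7,op=50,grip=50):
    set_gripper(op);go((*m,90),yaw);h=go((*m,z),yaw,line=True,vel=120,contact_N=12)
    set_gripper(0,grip);g0=readout.observe()["finger_gap"]
    arm.servo_line([*map(float,m),130],vel=200);s=readout.observe();print("hit",h,"gap",round(g0,1),round(s["finger_gap"],1),"F",s["contact_force"].round(1));return s["finger_gap"]
def drop(x,y,z=32):
    go((x,y,130),0);print("gap at bin",round(readout.observe()["finger_gap"],1))
    go((x,y,z),0,line=True,vel=150,contact_N=12);set_gripper(50);arm.servo_line([x,y,130],vel=200);print(readout.observe()["clock"])
E
python3 - <<'E'
from pick import *
d=np.load("mm.npz");c=(d["K"],d["R"],d["t"])
L={"shell":((170,75),[(152,30),(243,95),(125,265),(37,207)],23),
"relay":((275,75),[(70,55),(232,57),(225,188),(62,187)],27),
"hs":((290,170),[(140,85),(268,170),(210,270),(72,190)],29)}
P={n:pose(c,np.array(o),5,q,z) for n,(o,q,z) in L.items()}
for n in P: print(n,P[n][0].round(1),round(np.degrees(P[n][1])),np.round(P[n][2],1))
pick(P["shell"][0],P["shell"][1]);drop(608,322)
snap("top","d1.png")
E
```

```text
shell [506.6 116.5] -35 [19.3 38.4]
relay [604.2 121.3] -89 [28.9 22.4]
hs [629.9  18.8] -114 [32.7 24.3]
hit False gap 18.3 19.1 F [ 0.1  0.1 -0.4]
gap at bin 18.7
34.8917
```

View pics/d1.png

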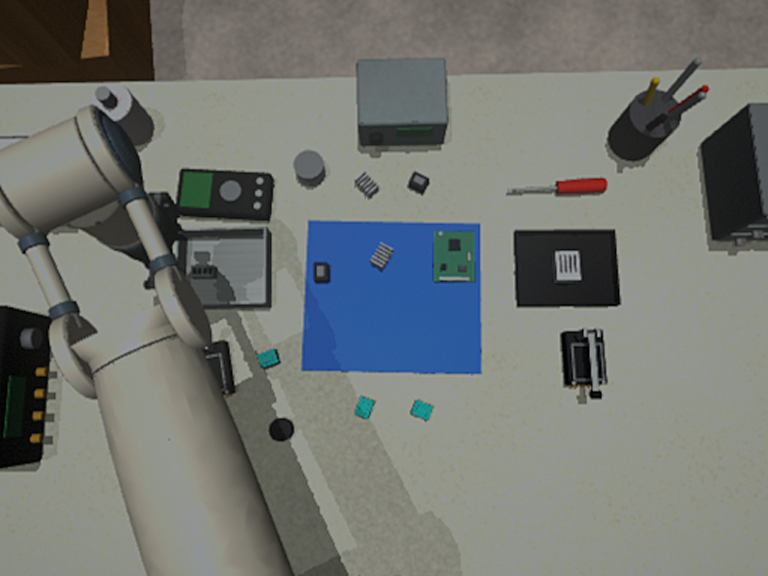

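Shell lies in the bin (203,268), the module in the tray (567,265), the right socket is shut and empty (585,358). Relay (321,271) and heat sink (382,256) are unmoved since the last look; I pick them now.

Run:
```python
from pick import *
g=pick(np.array([604.2,121.3]),np.radians(-89))
if g>15: drop(608,280)
g=pick(np.array([629.9,18.8]),np.radians(-115))
if g>15: drop(608,236)
go((500,100,250),0)
snap("top","d2.png");im,c=snap("wrist","d2w.png")
```

```text
hit False gap 22.9 22.6 F [ 0.2 -0.4 -1.3]
gap at bin 23.1
42.1833
hit False gap 22.7 23.0 F [-0.6  1.1 -0.5]
gap at bin 23.2
48.875
```

View pics/d2.png

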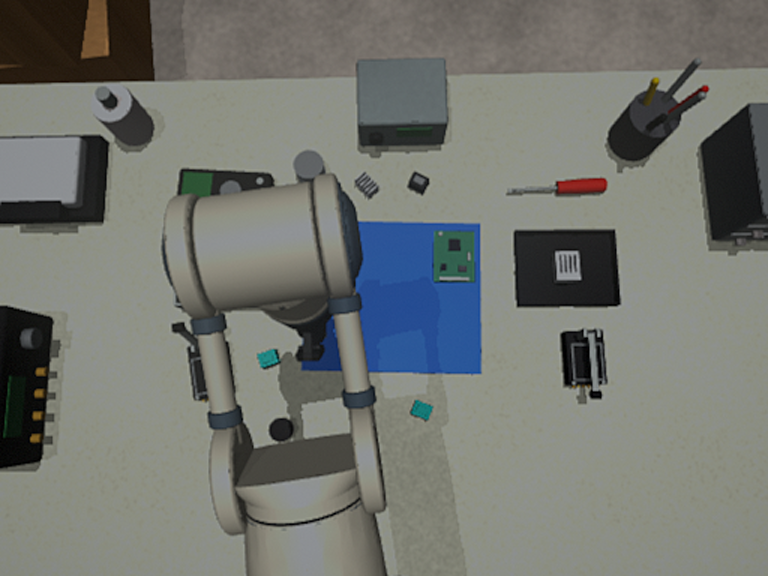

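View pics/d2w.png

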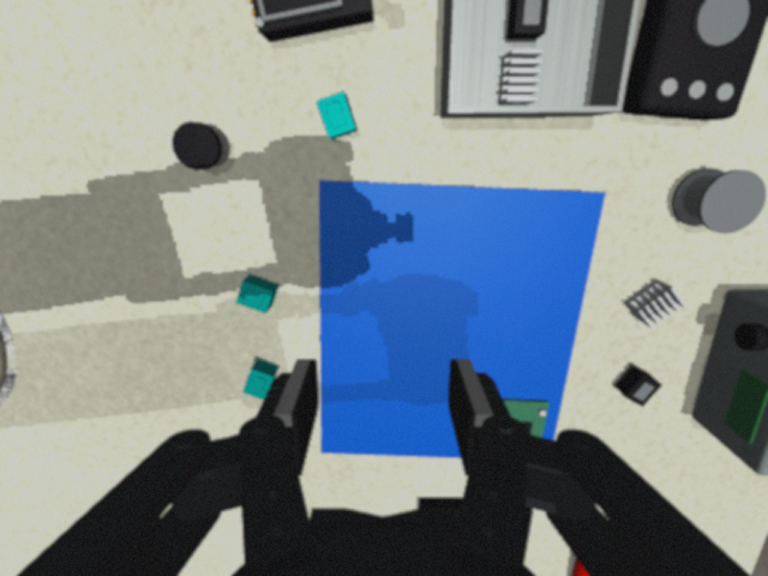

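Run:
```python
from lever import *
p=np.load("socks.npz")["a"]
arm.servo_line([430,150,260],vel=250)
off=lead(p,1.85,-0.01);release(p,0,off)
im,c=snap("wrist","lz.png")
for a in(0,.05,.1,.15): print(a,(proj(c,kp(p,a))[0]*1.5).round(1))
arm.servo_line(list(readout.observe()["ee_pos"]+[0,0,130]),vel=250)
go((400,0,300),0);snap("top","fin.png");snap("scene","fins.png");print(readout.observe()["clock"])
```

```text
hit False
gap 15.187773763721173 [-0.5  2.8  4.5]
gap 15.014891631456202 maxF 8.548437914340923 clock 56.225 [-2.2  5.9  5.8]
0 [384.7 329. ]
0.05 [384.8 333.3]
0.1 [384.8 338.4]
0.15 [384.9 344.1]
58.9833
```

View pics/lz.png

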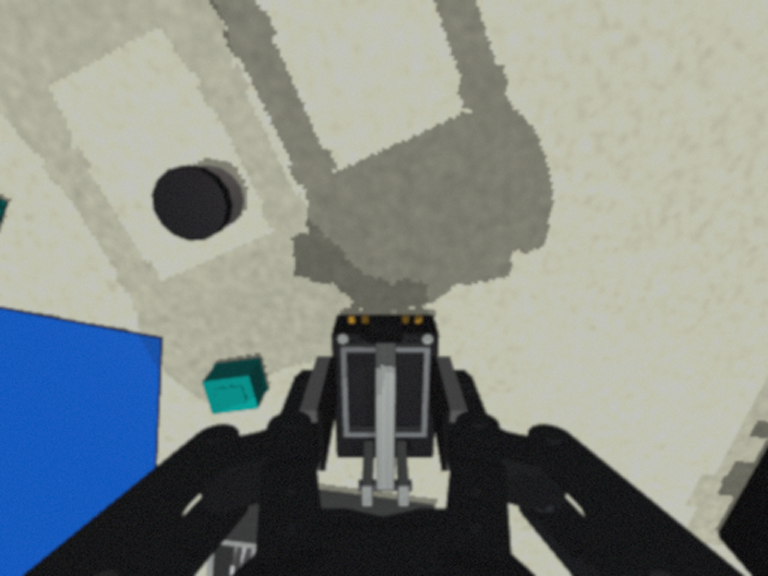

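View pics/fin.png

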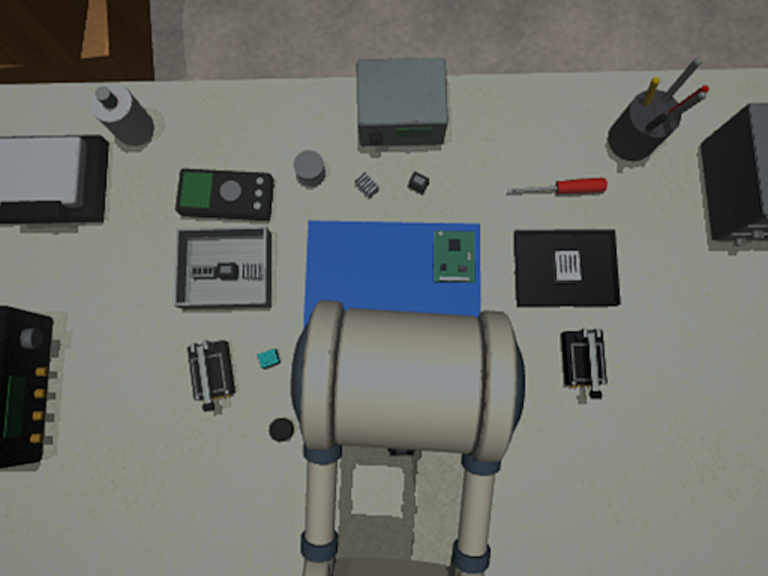

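View pics/fins.png

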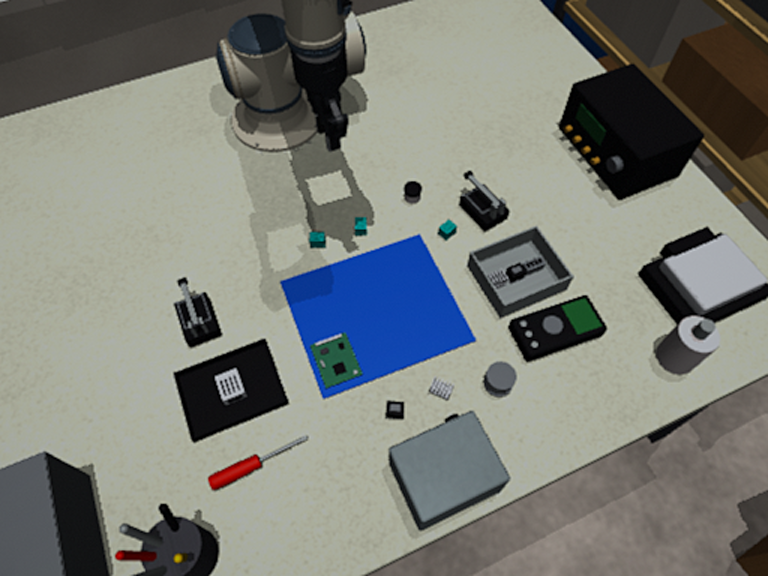

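Run:
```python
from lever import *
d=np.load("socks.npz");t,T=snap("top");s,S=snap("scene")
def z(im,c):
    u,v=(c-20).astype(int);return cv2.resize(im[v:v+40,u:u+40,::-1],None,fx=9,fy=9,interpolation=cv2.INTER_CUBIC),np.array([u,v])
rows=[]
for k in "ab":
    r=[]
    for im,c in((t,T),(s,S)):
        i,o=z(im,proj(c,kp(d[k],0))[0])
        for a,col in((0,(0,255,0)),(.12,(0,255,255)),(.24,(0,0,255))):
            q=((proj(c,kp(d[k],a))[0]-o+.5)*9).astype(int);cv2.circle(i,tuple(int(x) for x in q),3,col,-1)
        r.append(i)
    rows.append(np.hstack(r))
cv2.imwrite("pics/kn.png",cv2.resize(np.vstack(rows),(600,600)))
```

```text
(no output)
```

View pics/kn.png

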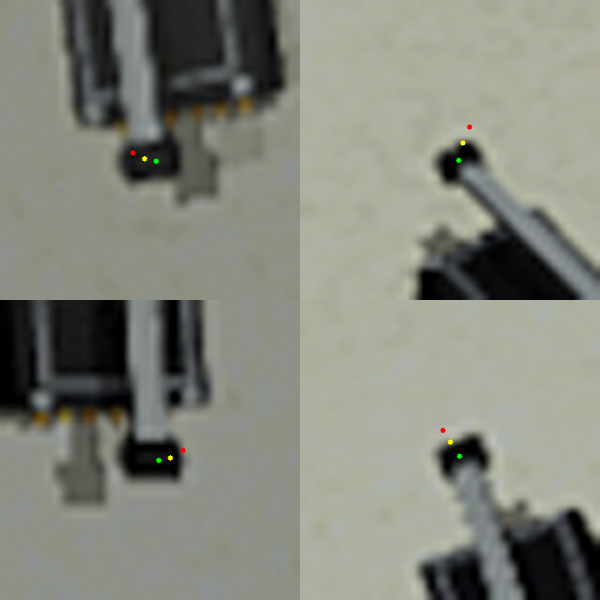

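Run:
```python
from lever import *
d=np.load("socks.npz");set_gripper(0,20)
for k in "ab":
    p=d[k];q=kp(p,0);go((q[0],q[1],150),p[2]+np.pi/2)
    h=go((q[0],q[1],62),p[2]+np.pi/2,line=True,vel=40,contact_N=6);s=readout.observe();print(k,h,s["ee_pos"].round(1),s["contact_force"].round(1))
    arm.servo_line([q[0],q[1],200],vel=150)
go((400,0,300),0);arm.wait(.5);snap("top","fin2.png");s=readout.observe();print(s["clock"],s["contact_force"].round(1))
```

```text
a True [384.4 292.7  66.7] [-0.9 -0.9  4.4]
b True [ 392.1 -311.7   66.7] [-0.4  1.8  4.1]
70.6 [ 0.  -0.1  0.3]
```

View pics/fin2.png

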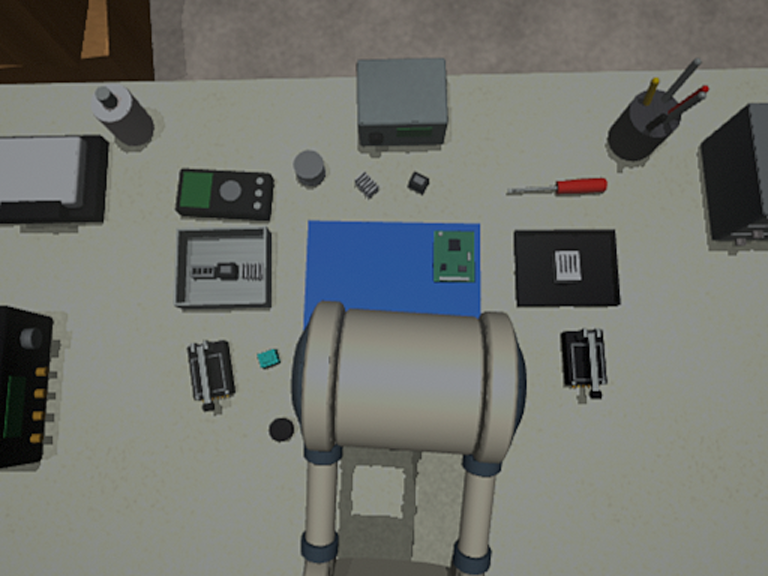

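The picture shows shell, relay and heat sink in the bin (200–255,270), the module in the tray (567,265), and both levers shut. The knob tops were felt at z ≈ 67, which is the shut height.

```bash
python3 -c "
from plant import arm
arm.job_done()"
```

```text
the job is handed in; nothing more can be done
```

The job is handed in at about 71 s, with everything done as far as my checks can show; the interface gives no verdict.

- **Module and levers:** Both levers started about half open (0.56 rad). Only the left socket held a module. I swung that lever fully open, laid the module in the tray and shut the lever. The right socket was empty, so I only shut its lever.
- **Scrap:** The connector shell, relay and heat sink from the mat are in the bin. The choke and capacitor were absent. The relay was knocked about 30 mm aside during the run, so I located it again before picking it.
- **Last checks:** The final pictures show the mat clear of scrap, the module in the tray and three parts in the bin. The bystanders visible in the final views look unmoved. A light press met both knob tops at z = 66.7 mm against 67 nominal, so the levers are shut.
- **Disagreements:** None of weight. My camera fits were about 1 to 2 mm off the sockets, which showed as side forces under 9 N on the knobs. I noticed no slackening of the grip.

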